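# Charge the milling jar with grinding balls

### The arm

A 6-joint arm with a two-finger parallel gripper is mounted at the origin on the work surface. World frame = base frame: x ahead of the robot, y to its left, z up, the work surface at z = 0. Lengths are in mm, angles in rad, forces in N, time in s.
With the tool pointing down it reaches from about 350 to 875 mm from the base axis. Payload 4.2 kg.
Tool frame: the origin (TCP) lies at the very end of the fingers, on their centre line; the grasp point (between the pads) lies 19 mm behind it; z points along the fingers, y is the line along which they close (so a half turn about z gives the same grasp; the last joint's range is limited). The gripper opens to 87 mm and grips with 3 to 60 N. Pads are 19 mm wide; open, the fingers measure 117 mm over their backs; the gripper's body (75 mm by 190 mm) begins 51 mm behind the grasp point.
Start: joints at [-0.893, 0.385, 0.008, 0, -1.194, -0.259], TCP at [254.178, -570.958, 222.55] pointing down, gripper open.
Joint ranges: [-3.14, 3.14], [-1.21, 2.06], [-1.07, 1.41], [-3.16, 2.05], [-2.99, -0.16], [-3.1, 3.1]. Speed limits (rad/s): [2.79, 2.79, 3.14, 3.14, 3.14, 3.14].

### API

Orientations are given as [roll, pitch, yaw] about the fixed x, y, z axes, in that order (R = Rz(yaw) Ry(pitch) Rx(roll)).
In Python, from cell import robot gives the robot as it stands.
- The arm moves only by the tool servo_tool, never from a script. Its arguments are lists of equal length, an entry for each row: "hand": the closure in counts, from 0 (fully open) to 255 (shut); "travel": the shift along the world's x, y, z in cm, a list of three; "twist": the turn, a rotation vector about the world's x, y, z in degrees, a list of three. A call has 1 to 8 rows; each row shifts and turns the commanded pose from where the row before left it; what a row does not reach is not made up. A row lasts 1/12 s, in which the tool goes at most 41.7 mm and 7.16 degrees, less where a joint would pass 70% of its speed; a pose out of reach is approached as far as the arm can. A call with a gripper value outside its range is refused whole. The fingers move at their own pace and stop on an object; "squeeze" is the grip in N (left out, the last holds). Time passes only in rows, so rows that do not move let the fingers close. It gives the time, the measured TCP pose, the force, the opening and the grip force at its end, in the units of the state.
- robot.observe(): the state, without advancing time (a new reading comes with each control period).
- robot.get_image(name): name is "scene" or "top" or "wrist"; returns a dict with "image" (480x640x3 uint8, red, green, blue), "depth" (480x640 float32, mm along the optical axis (not along the pixel's ray), 0 where there is no reading), "fov_y" (degrees; the focal length in pixels is half the picture's height over the tangent of half this angle, whatever the lens; pixels are square), "cx", "cy" (the principal point, pixels), "R" (3x3) and "t" (3): a world point X has camera coordinates R X + t; the wrist camera has in their place "tool_from_camera" (4x4, takes a point from camera to tool coordinates, whose origin is the TCP and whose axes are the flange's). Camera axes: x right, y down, z forward; pixel columns grow to the right and rows downward; lengths in mm; the calibration is good to about 2 mm. A picture is of the moment at which its call begins: read the wrist's pose just before it.
- robot.job_done(): hands the job in; it is judged then, once.
The state is a dict: "time_s": time; "joint_positions": joint angles; "qd": joint speeds; "joint_torque": joint torques, N m; "tool_pos": TCP position; "ee_rot": TCP orientation; "contact_force": force on the tool from outside, world axes, zero at the start; "torque": the same for the moment, N m; "opening": finger opening in mm; "grasp_force": force on a finger pad.
Only numpy, scipy, OpenCV 4.12 (cv2) and the standard library are available. Lean on these libraries where they do the work, as an engineer would, in place of code of your own. Each camera call takes 0.05 s, during which the arm holds its last target. There are 200 camera calls.

### The job

With the scoop, move at least three of the five white grinding balls from the blue stock bin into the steel milling jar; never touch the balls with the gripper, and spill none: those not in the jar stay in the bin. Then lay the empty scoop back flat in its grey tray, and finally put the lid on the jar so that it sits level on the rim. Leave the carton, the tip box and the amber bottle where they are.

Things in the scene. Friction and masses are not known exactly. Their poses are not given: they have to be found in the camera images.
- bin: Blue open stock bin, fixed. Origin: on the bench; +x to the deep end. Outside from x = -114 to +104 mm, 150 mm wide (y); sides and far end 50 mm high, near end wall (x = -114 to -110) only 42 mm high. Inner sides slope at 60 degrees: 90 mm apart at 5 mm above the bench, 142 mm apart at the top. Inside floor: see bin_corner.
- bin_corner (a point): Foot of the inner face of the bin's upright far wall (4 mm thick), in mid-width, 5 mm above the bench, 100 mm to +x of the bin's origin; bin's axes. The flat floor rises 5 degrees from here towards -x (23 mm above the bench at the near wall). The balls roll down to here: three along the far wall, two behind them.
- tray: Flat grey plastic tray on which the scoop's bowl rests at the start, fixed; 150 mm (x) x 140 mm (y), rim 10 mm high, walls 4 mm; its floor is 4 mm above the bench. Origin: centre of its underside on the bench.
- scoop_grip (a point): Centre of the scoop's orange handle bar: 84 mm long (x), 18 wide (y), 22 high (z). Scoop axes: +x to the bowl's open lip, z up. 75 mm above the bowl's underside, 90 mm behind (-x of) the bowl's centre, 132 mm behind the lip. A 12 mm thick post, 36 to 48 mm ahead of this point, joins bar and bowl. Aluminium, 177 mm long over all, about 160 g.
- scoop_bowl (a point): Centre of the upper face of the bowl's floor (3 mm thick; underside 3 mm below). Scoop axes; the open front lip is 42 mm ahead (+x). Bowl 84 mm long, 78 wide outside, but its front 30 mm are a bare flat nose 60 wide, 2 mm thick, without side walls. Walls: back 38 high, sides 36 high and 2 thick.
- jar_in (a point): Centre of the inner floor of the steel milling jar (fixed, upright), 6 mm above the bench. Inside radius 63 mm.
- jar_rim (a point): Centre of the jar's open mouth, 85 mm above the bench; outside radius 68 mm, inside radius 63 mm.
- lid_knob (a point): Middle of the jar lid's red grip bar: 60 mm long (lid's x), 24 wide (y), from 15 to 49 mm above the lid's underside; this point 34 mm above it. Loose lid: steel disc of radius 70 mm, 7 thick, above a black rubber plug of radius 54 mm, 8 deep, that enters the jar's mouth; on the bench it stands on the plug. When seated this point is 26 mm above the rim. About 350 g.
- ball0_center (a point): Centre of a white ceramic grinding ball, 24 mm diameter, about 28 g, smooth; it rolls easily.
- ball1_center (a point): Centre of a white ceramic grinding ball, 24 mm diameter, about 28 g, smooth; it rolls easily.
- ball2_center (a point): Centre of a white ceramic grinding ball, 24 mm diameter, about 28 g, smooth; it rolls easily.
- ball3_center (a point): Centre of a white ceramic grinding ball, 24 mm diameter, about 28 g, smooth; it rolls easily.
- ball4_center (a point): Centre of a white ceramic grinding ball, 24 mm diameter, about 28 g, smooth; it rolls easily.
- carton: Bystander: cardboard carton 60 x 90 x 60 mm. Origin: centre of underside.
- tipbox: Bystander: green tip box with white lid, 90 x 120 x 58 mm. Origin: centre of underside.
- reagent: Bystander: amber glass jar, radius 32 mm, 100 mm high. Origin: centre of underside.
- scoop: The scoop as a whole; origin at the centre of the bowl's underside, axes as scoop_bowl.
- lid: The lid as a whole; origin at the centre of its underside (foot of the plug).
Things that resemble listed ones, but are neither listed nor needed, are in the scene too. What is shaped like the lid but brown or purple is not meant.

How it is judged:
By the outcome, as a careful person would: the job done as asked, in the order asked, and still so for the second after the job is handed in, with the robot touching nothing.
It also fails if it takes over 72 s, if anything falls off the work surface, if the arm or the gripper's body presses on something with over 40 N, if the wrist force passes 120 N, or if a joint passes its speed limit or range.

## Working session

There is one attempt and no reset: what is moved stays moved. The work goes in short steps, Python scripts to look and compute and a tool call to move; the robot and the scene stay as the last step left them, time stands still between calls to the robot, and variables do not carry over. Pictures are saved under pics/ and viewed, at most 10 in all, crops included, and the job is handed in when it is done.

Besides the shell and the picture viewer there is one more tool, called after "Call:" as a command line: name --argument value ..., lists and objects as JSON in quotes. servo_tool: Moves the arm, as the interface text tells. Its arguments: {"type":"object","properties":{"hand":{"type":"array"},"travel":{"type":"array"},"twist":{"type":"array"},"squeeze":{"type":"number"}},"required":["hand","travel","twist"]}

```bash
ls; mkdir -p pics
cat > h.py <<'E'
import numpy as np, cv2
from scipy.spatial.transform import Rotation as Rn
from cell import robot
def get(name):
    s=robot.observe(); d=robot.get_image(name)
    f=240/np.tan(np.radians(d['fov_y'])/2)
    if name=='wrist':
        T=np.eye(4); T[:3,:3]=Rn.from_euler('xyz',s['ee_rot']).as_matrix(); T[:3,3]=s['tool_pos']
        T=T@np.array(d['tool_from_camera'])
    else:
        R=np.array(d['R']);t=np.array(d['t']); T=np.eye(4);T[:3,:3]=R.T;T[:3,3]=-R.T@t
    d.update(T=T,f=f); return d
def cloud(d):
    v,u=np.mgrid[:480,:640]; z=d['depth']
    P=np.stack([(u-d['cx'])/d['f']*z,(v-d['cy'])/d['f']*z,z],-1)
    P=P@d['T'][:3,:3].T+d['T'][:3,3]; P[z==0]=np.nan; return P
def plane(d,u,v,h):
    r=d['T'][:3,:3]@np.array([(u-d['cx'])/d['f'],(v-d['cy'])/d['f'],1]); o=d['T'][:3,3]
    return o+r*(h-o[2])/r[2]
def save(d,n): cv2.imwrite('pics/'+n,d['image'][:,:,::-1])
E
python3 - <<'E'
from h import *
for n in('top','scene'):
    d=get(n); save(d,n+'0.png'); np.save(n+'0.npy',cloud(d)); print(n,d['f'],d['T'].round(3).tolist(),np.isfinite(cloud(d)).mean())
print(robot.observe())
E
```

```text
pics
top 555.0199202768367 [[-0.029, -0.994, 0.104, 457.707], [-1.0, 0.03, 0.003, 15.463], [-0.006, -0.104, -0.995, 1316.07], [0.0, 0.0, 0.0, 1.0]] 0.9958951822916666
scene 587.1610523340421 [[-0.186, 0.755, -0.629, 1360.872], [0.982, 0.139, -0.124, 139.034], [-0.007, -0.641, -0.767, 1036.591], [0.0, 0.0, 0.0, 1.0]] 0.9959244791666667
{'time_s': 0.1, 'joint_positions': array([-8.93420284e-01,  3.85494175e-01,  6.77258723e-03, -4.10740979e-04,
       -1.19398350e+00, -2.58632402e-01]), 'qd': array([-0.00068474, -0.00148804,  0.00400513,  0.00204302,  0.00091777,
        0.00056887]), 'joint_torque': array([-2.66614670e-04, -3.91689956e+01,  1.87935501e+01,  4.23191831e+00,
        1.34953854e-02, -7.62495893e-05]), 'tool_pos': array([ 253.94948357, -570.50680311,  221.56776696]), 'ee_rot': array([ 3.13964974e+00, -1.19247797e-04, -2.72300040e+00]), 'contact_force': array([-0.30128101,  0.41611262,  0.27308633]), 'torque': array([-0.00244475,  0.07484775, -0.02934102]), 'grasp_force': 0.0, 'opening': 86.88690107407723}
```

View pics/top0.png

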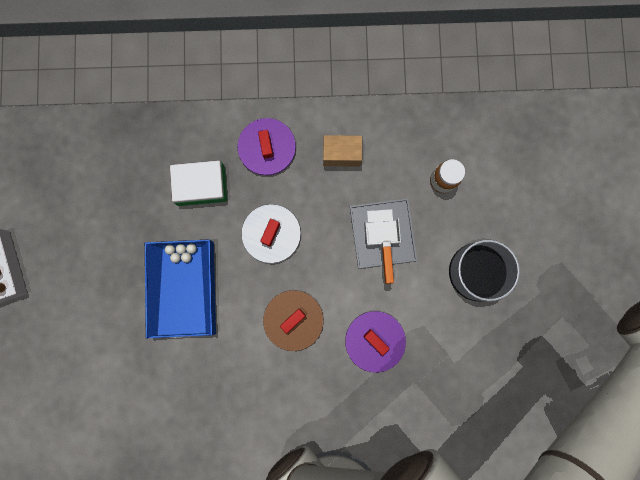

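View pics/scene0.png

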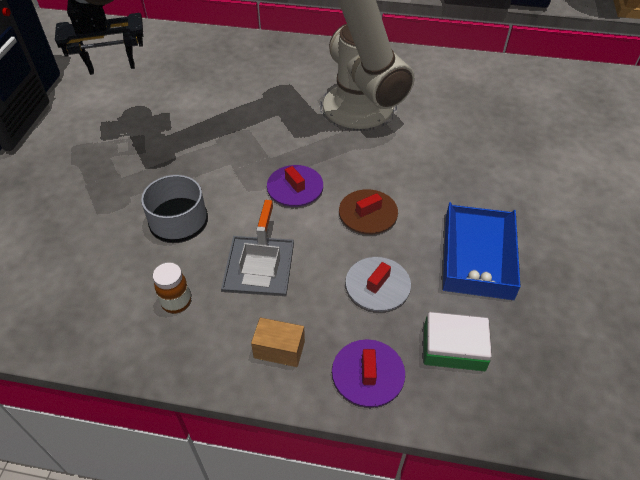

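The top view shows three lid-shaped groups besides the steel one: purple discs at (266,147) and (376,342), brown at (293,320), and the bare steel/white disc with a red bar at (271,234). Only the steel one fits the description. The balls are at about (180,253) in the blue bin, the scoop is in the tray at (383,234) with its handle at (388,265), and the jar is at (484,272). Next I measure these.

```bash
cat > meas.py <<'E'
from h import *
d=get('top'); im=d['image']; P=cloud(d); hsv=cv2.cvtColor(im,cv2.COLOR_RGB2HSV)
def mask(lo,hi,box):
    m=cv2.inRange(hsv,np.array(lo),np.array(hi)); b=np.zeros_like(m); x0,y0,x1,y1=box; b[y0:y1,x0:x1]=255; return m&b
def rect(m,h,name):
    c=max(cv2.findContours(m,0,2)[0],key=cv2.contourArea)[:,0,:]
    W=np.array([plane(d,u,v,h)[:2] for u,v in c],np.float32); r=cv2.minAreaRect(W)
    zz=P[...,2][m>0]; print(name,'h',h,'c',np.round(r[0],1),'size',np.round(r[1],1),'ang',round(r[2],1),'z med/95',np.nanpercentile(zz,[50,95]).round(1)); return W
def circ(W): 
    (c,r)=cv2.minEnclosingCircle(W); print('  circ',np.round(c,1),round(r,1))
rect(mask([5,150,120],[16,255,255],(370,235,410,300)),86+4,'handle top')
rect(mask([0,150,80],[4,255,255],(250,210,295,260))|mask([170,150,80],[180,255,255],(250,210,295,260)),49,'knob top')
W=rect(mask([0,0,160],[180,40,255],(235,195,310,270)),15,'lid disc'); circ(W)
rect(mask([105,120,40],[130,255,255],(130,225,230,350)),50,'bin')
for k in range(5): pass
m=mask([0,0,130],[40,110,255],(160,240,205,270)); 
g=cv2.medianBlur(cv2.resize(im[240:270,155:210],None,fx=8,fy=8,interpolation=2),5)
cs=cv2.HoughCircles(cv2.cvtColor(g,cv2.COLOR_RGB2GRAY),cv2.HOUGH_GRADIENT,1,50,param1=80,param2=12,minRadius=32,maxRadius=50)
if cs is not None:
    for x,y,r in cs[0]: u,v=155+x/8-.5,240+y/8-.5; print('ball',round(u,1),round(v,1),plane(d,u,v,18)[:2].round(1))
# jar rim from depth
z=P[...,2]; m=((z>78)&(z<92)).astype(np.uint8)*255; b=np.zeros_like(m); b[230:312,440:530]=255; W=rect(m&b,85,'jar rim'); circ(W)
# bowl & tray
rect(mask([0,0,185],[180,40,255],(355,205,410,246)),20,'bowl white')
m=((z>7)&(z<13)).astype(np.uint8)*255; b=np.zeros_like(m); b[190:280,340:425]=255; rect(cv2.morphologyEx(m&b,cv2.MORPH_CLOSE,np.ones((3,3))),10,'tray')
v=np.vstack([cv2.resize(im[190:310,340:530],(800,505),interpolation=2)[:300], cv2.resize(im[195:270,150:310],(800,300)[::1],interpolation=2)])
cv2.imwrite('pics/crop1.png',v[:,:,::-1])
E
python3 meas.py
```

```text
handle top h 90 c [ 525.7 -135.2] size [79.8 16.8] ang 2.7 z med/95 [90.6 94.3]
knob top h 49 c [611.5 129.3] size [22.5 59.1] ang 65.6 z med/95 [49.8 53.5]
lid disc h 15 c [613.3 129.7] size [134.8 137.9] ang 88.5 z med/95 [15.6 20. ]
  circ [613.1 129.5] 69.4
bin h 50 c [489.1 336.1] size [217.5 158.5] ang 0.8 z med/95 [21.  50.2]
ball 184.9 256.9 [562.1 331.4]
ball 174.6 257.4 [561.6 355.8]
ball 190.7 248.1 [582.6 317.8]
ball 180.3 248.8 [581.5 342.2]
ball 169.3 249.6 [580.5 368.1]
jar rim h 85 c [ 508.1 -356.3] size [137.  132.8] ang 88.3 z med/95 [84.5 89. ]
  circ [ 508.3 -356.3] 68.5
bowl white h 20 c [ 617.3 -130.4] size [84.9 70.9] ang 2.4 z med/95 [ 7.7 42.5]
tray h 10 c [ 606.4 -136.6] size [151.2 148.9] ang 5.1 z med/95 [ 7.4 13. ]
```

View pics/crop1.png

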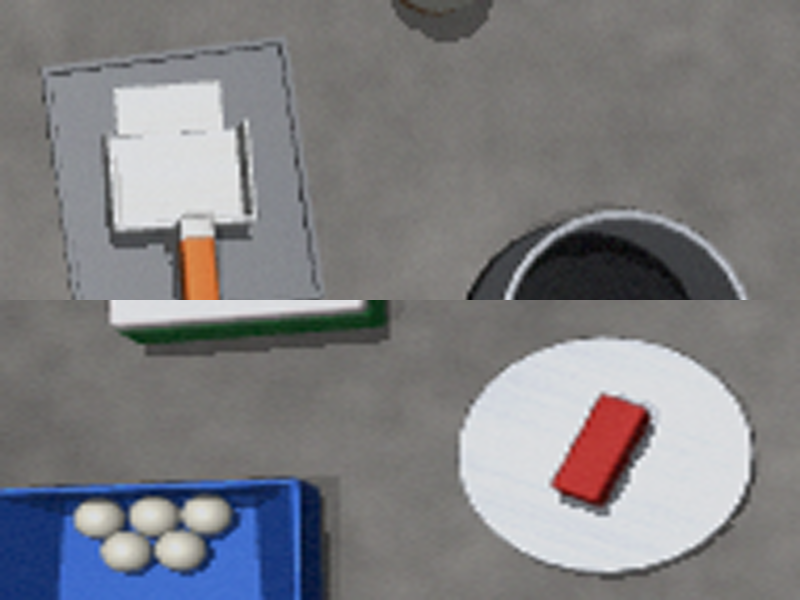

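The crop confirms the bare steel disc with the red bar at (271,234) as the lid; it measures radius 69 mm with the knob top at 49 mm. The scoop (yaw about 2.8°, handle top at 90 mm), the jar rim and the balls (about 12 mm off the far wall) all agree with the given sizes. I now move above the handle.

Call:
servo_tool --hand '[0,0,0,0,0,0,0,0]' --travel '[[1.7,2.72,-0.4],[1.7,2.72,-0.4],[1.7,2.72,-0.4],[1.7,2.72,-0.4],[1.7,2.72,-0.4],[1.7,2.72,-0.4],[1.7,2.72,-0.4],[1.7,2.72,-0.4]]' --twist '[[0,0,-1.3],[0,0,-1.3],[0,0,-1.3],[0,0,-1.3],[0,0,-1.3],[0,0,-1.3],[0,0,-1.3],[0,0,-1.3]]' --squeeze 40

```text
time_s: 0.82
tool_pos: [390.6, -351.8, 190.2]
ee_rot: [3.141, -0.0, -2.906]
contact_force: [0.1, 0.5, -0.7]
opening: 87.0
grasp_force: 0.0
```

Call:
servo_tool --hand '[0,0,0,0,0,0,0,0]' --travel '[[1.7,2.72,-0.4],[1.7,2.72,-0.4],[1.7,2.72,-0.4],[1.7,2.72,-0.4],[1.7,2.72,-0.4],[1.7,2.72,-0.4],[1.7,2.72,-0.4],[1.7,2.72,-0.4]]' --twist '[[0,0,-1.3],[0,0,-1.3],[0,0,-1.3],[0,0,-1.3],[0,0,-1.3],[0,0,-1.3],[0,0,-1.3],[0,0,-1.3]]'

```text
time_s: 1.48
tool_pos: [526.6, -134.2, 158.2]
ee_rot: [3.142, -0.0, -3.087]
contact_force: [-0.6, -0.9, 0.7]
opening: 87.1
grasp_force: 0.0
```

Run:
```python
from h import *
d=get('wrist'); hsv=cv2.cvtColor(d['image'],cv2.COLOR_RGB2HSV)
m=cv2.inRange(hsv,np.array([5,150,100]),np.array([16,255,255])); P=cloud(d)
m[~((P[...,2]>85)&(P[...,2]<95))]=0
W=P[m>0][:,:2].astype(np.float32); print('handle',m.sum()//255,cv2.minAreaRect(W), np.nanmedian(P[m>0][:,2]))
w=P[(P[...,2]<60)&np.isfinite(P[...,2])&(P[...,0]>560)&(P[...,0]<700)&(abs(P[...,1]+131)<80)]
print('tray floor', np.percentile(w[:,2],[2,10,50,90]), robot.observe()['tool_pos'],robot.observe()['ee_rot'])
P=np.load('top0.npy'); z=P[...,2]
sel=(z>44)&(z<56)&(P[...,1]>240)&(P[...,1]<440)&(P[...,0]>360)&(P[...,0]<612)
b=cv2.morphologyEx(sel.astype(np.uint8),cv2.MORPH_OPEN,np.ones((2,2)))>0
Q=P[b]; print('bin rim',len(Q),cv2.minAreaRect(Q[:,:2].astype(np.float32)))
for name,s in(('far',(Q[:,0]>588)&(Q[:,1]>280)&(Q[:,1]<400)),('yhi',(Q[:,1]>395)&(Q[:,0]<585)),('ylo',(Q[:,1]<285)&(Q[:,0]<585))):
    q=Q[s]; i=0 if name!='far' else 1; p=np.polyfit(q[:,i],q[:,1-i],1); print(name,len(q),'slope deg',np.degrees(np.arctan(p[0])),'at mid',np.polyval(p,489 if i==0 else 341))
```

```text
handle 3453 ((523.1642456054688, -137.98593139648438), (72.31507110595703, 17.548423767089844), 2.4092700481414795) 90.03926624629048
tray floor [-0.37890293  1.06176146  4.68413087 11.87530032] [ 529.5378616  -130.8924499   157.44037387] [ 3.14102049e+00  1.37095237e-03 -3.08411125e+00]
bin rim 758 ((486.0693664550781, 345.8820495605469), (218.47860717773438, 163.30905151367188), 1.0602502822875977)
far 95 slope deg -0.8406996040698402 at mid 594.3435389605929
yhi 329 slope deg 0.6608930497764078 at mid 409.83362037901077
ylo 287 slope deg 0.6784230539319415 at mid 266.91812140449883
```

Call:
servo_tool --hand '[0,0,0,0]' --travel '[[0,0,-1],[0,0,-1],[0,0,0],[0,0,0]]' --twist '[[0,0,0],[0,0,0],[0,0,0],[0,0,0]]'

```text
time_s: 1.87
tool_pos: [524.8, -136.7, 137.4]
ee_rot: [3.141, -0.003, -3.087]
contact_force: [0.1, -0.3, -0.2]
opening: 86.8
grasp_force: 0.0
```

Run:
```python
from h import *
d=get('wrist'); hsv=cv2.cvtColor(d['image'],cv2.COLOR_RGB2HSV)
m=cv2.inRange(hsv,np.array([5,150,100]),np.array([16,255,255])); P=cloud(d)
m[~((P[...,2]>84)&(P[...,2]<96))]=0
v,u=np.where(m>0); print(u.min(),u.max(),v.min(),v.max())
W=P[m>0][:,:2].astype(np.float32); print('handle',cv2.minAreaRect(W), np.nanmedian(P[m>0][:,2]))
print(robot.observe()['tool_pos'],robot.observe()['ee_rot'])
```

```text
308 341 187 298
handle ((517.5677490234375, -138.14791870117188), (61.43877029418945, 17.51040267944336), 2.48710298538208) 89.93115958528091
[ 525.38961133 -136.73075071  138.12975171] [-3.14144122e+00 -1.27822117e-03 -3.08718902e+00]
```

Call:
servo_tool --hand '[0,0,0,0,0,0,0,255]' --travel '[[0,-0.1,-1.5],[0,0,-1.5],[0,0,-1.5],[0,0,-1.5],[0,0,-1.0],[0,0,-0.7],[0,0,0],[0,0,0]]' --twist '[[0,0,-0.3],[0,0,0],[0,0,0],[0,0,0],[0,0,0],[0,0,0],[0,0,0],[0,0,0]]' --squeeze 55

```text
time_s: 2.58
tool_pos: [526.4, -137.1, 61.8]
ee_rot: [-3.141, 0.0, -3.091]
contact_force: [0.3, 0.1, 0.6]
opening: 84.5
grasp_force: 0.0
```

Call:
servo_tool --hand '[255,255,255,255,255,255,255,255]' --travel '[[0,0,0],[0,0,0],[0,0,0],[0,0,0],[0,0,0],[0,0,0],[0,0,0],[0,0,0]]' --twist '[[0,0,0],[0,0,0],[0,0,0],[0,0,0],[0,0,0],[0,0,0],[0,0,0],[0,0,0]]'

```text
time_s: 3.25
tool_pos: [526.2, -136.7, 61.6]
ee_rot: [-3.142, -0.0, -3.091]
contact_force: [0.4, -0.7, -1.2]
opening: 35.2
grasp_force: 0.0
```

Call:
servo_tool --hand '[255,255,255,255,255,255,255,255]' --travel '[[0,0,0],[0,0,0],[0,0,0],[0,0,0],[0,0,0],[0,0,0],[0,0,0.5],[0,0,1]]' --twist '[[0,0,0],[0,0,0],[0,0,0],[0,0,0],[0,0,0],[0,0,0],[0,0,0],[0,0,0]]'

```text
time_s: 3.92
tool_pos: [524.6, -136.7, 75.5]
ee_rot: [3.141, -0.004, -3.092]
contact_force: [-0.2, -0.3, -2.5]
opening: 17.6
grasp_force: 55.0
```

Call:
servo_tool --hand '[255,255,255,255,255,255]' --travel '[[0,0,1.5],[0,0,2],[0,0,2],[0,0,2],[0,0,0],[0,0,0]]' --twist '[[0,0,0],[0,0,0],[0,0,0],[0,0,0],[0,0,0],[0,0,0]]'

```text
time_s: 4.42
tool_pos: [526.6, -136.6, 152.9]
ee_rot: [3.141, 0.003, -3.091]
contact_force: [-0.0, 0.4, -3.2]
opening: 17.4
grasp_force: 55.0
```

Call:
servo_tool --hand '[255,255,255,255,255,255,255,255]' --travel '[[-0.4,1.48,0],[-0.8,2.96,0],[-0.8,2.96,0],[-0.8,2.96,0],[-0.8,2.96,0],[-0.8,2.96,0],[-0.8,2.96,0],[-0.8,2.96,0]]' --twist '[[0,0,0],[0,0.3,-0.15],[0,0.3,-0.15],[0,0.3,-0.15],[0,0.3,-0.15],[0,0.3,-0.15],[0,0.3,-0.15],[0,0.3,-0.15]]'

```text
time_s: 5.08
tool_pos: [464.4, 86.1, 150.2]
ee_rot: [3.141, -0.04, -3.11]
contact_force: [-0.1, 1.2, -1.7]
opening: 17.5
grasp_force: 55.0
```

Call:
servo_tool --hand '[255,255,255,255,255,255,255,255]' --travel '[[-0.8,2.96,0],[-0.8,2.96,0],[-0.8,2.96,0],[-0.8,2.96,0],[-0.8,2.96,0],[-0.8,2.96,0],[-0.8,2.96,0],[-0.4,1.48,0]]' --twist '[[0,0.3,-0.15],[0,0.3,-0.15],[0,0.3,-0.15],[0,0.3,-0.15],[0,0.3,-0.15],[0,0.3,-0.15],[0,0.3,-0.15],[0,0.4,0]]'

```text
time_s: 5.75
tool_pos: [404.8, 309.4, 150.2]
ee_rot: [3.14, -0.082, -3.126]
contact_force: [-0.1, -0.6, -1.1]
opening: 17.5
grasp_force: 55.0
```

Call:
servo_tool --hand '[255,255,255,255,255,255]' --travel '[[-0.4,1.5,0],[-0.4,1.5,0],[0,0,-1.5],[0,0,-1.5],[0,0,0],[0,0,0]]' --twist '[[0,0.4,0],[0,0,0],[0,0,0],[0,0,0],[0,0,0],[0,0,0]]'

```text
time_s: 6.25
tool_pos: [397.9, 336.4, 120.8]
ee_rot: [3.141, -0.089, -3.129]
contact_force: [1.3, -0.3, -1.5]
opening: 17.8
grasp_force: 55.0
```

Run:
```python
from h import *
d=get('top'); im=d['image']; P=cloud(d)
s=(P[...,1]>290)&(P[...,1]<390)&(P[...,0]>430)&(P[...,0]<550)&(P[...,2]>38)&(P[...,2]<130)
w=(im.min(-1)>150)&s; Q=P[w]; print(len(Q)); print(np.percentile(Q,[1,50,99],axis=0).round(1))
n=Q[Q[:,0]>505]; print('nose y',np.percentile(n[:,1],[1,50,99]),'lip z',np.median(n[:,2]), 'pitch',np.polyfit(Q[(abs(Q[:,1]-338)<25),0],Q[abs(Q[:,1]-338)<25,2],1))
cv2.imwrite('pics/c2.png',cv2.resize(im[225:350,130:240],(704,600),interpolation=2)[:,:,::-1])
print(robot.observe()['tool_pos'])
```

```text
991
[[450.  300.3  50.4]
 [487.6 338.8  58.2]
 [527.3 372.9  98. ]]
nose y [308.61063463 338.15219454 368.59001826] lip z 54.90485984826569 pitch [ -0.16792969 140.72722005]
[398.49214006 336.91552965 121.66824795]
```

View pics/c2.png

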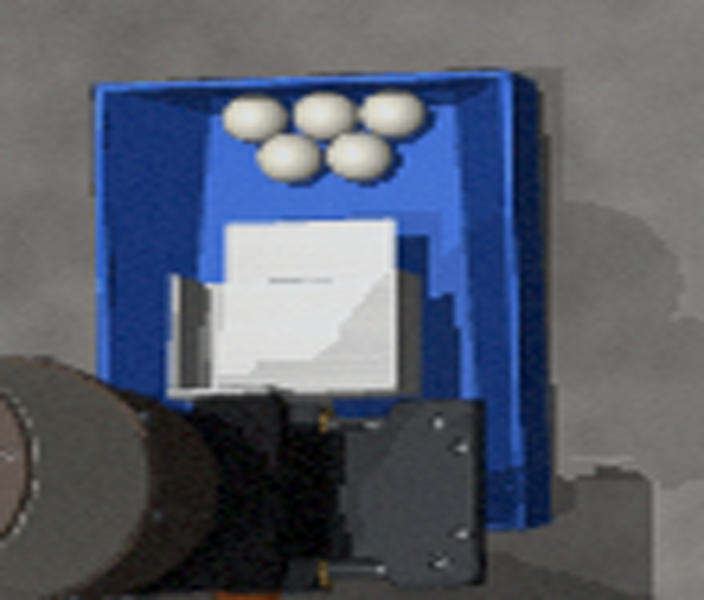

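The crop shows the scoop level over the bin, its nose spanning columns 225–395 and its lip at row 220. The ball row spans 225–430, so it sits slightly to the right of the nose centre in this view. By the depth numbers the nose is at y = 308–368 and the ball centres at 318–368, so I shift +3.5 mm in y and lower.

Call:
servo_tool --hand '[255,255,255,255,255,255]' --travel '[[0,0.35,-1],[0,0,-1],[0,0,-1],[0,0,-0.6],[0,0,0],[0,0,0]]' --twist '[[0,0,0],[0,0,0],[0,0,0],[0,0,0],[0,0,0],[0,0,0]]'

```text
time_s: 6.8
tool_pos: [398.1, 340.4, 84.9]
ee_rot: [3.14, -0.088, -3.128]
contact_force: [-0.3, 0.1, -1.4]
opening: 17.6
grasp_force: 55.0
```

Call:
servo_tool --hand '[255,255,255,255]' --travel '[[0,0,-0.15],[0,0,-0.15],[0,0,0],[0,0,0]]' --twist '[[0,0,0],[0,0,0],[0,0,0],[0,0,0]]'

```text
time_s: 7.13
tool_pos: [398.2, 340.8, 82.8]
ee_rot: [3.139, -0.087, -3.128]
contact_force: [0.3, -0.6, -1.4]
opening: 17.5
grasp_force: 55.0
```

Call:
servo_tool --hand '[255,255,255,255]' --travel '[[0,0,-0.1],[0,0,-0.1],[0,0,0],[0,0,0]]' --twist '[[0,0,0],[0,0,0],[0,0,0],[0,0,0]]'

```text
time_s: 7.47
tool_pos: [398.2, 340.7, 80.5]
ee_rot: [3.139, -0.087, -3.128]
contact_force: [0.1, 0.3, -1.4]
opening: 17.1
grasp_force: 55.0
```

Call:
servo_tool --hand '[255,255,255,255]' --travel '[[0,0,-0.1],[0,0,0],[0,0,0],[0,0,0]]' --twist '[[0,0,0],[0,0,0],[0,0,0],[0,0,0]]'

```text
time_s: 7.8
tool_pos: [398.3, 340.9, 79.8]
ee_rot: [3.139, -0.087, -3.127]
contact_force: [0.0, -0.9, 1.3]
opening: 17.7
grasp_force: 55.0
```

Call:
servo_tool --hand '[255,255,255,255]' --travel '[[0,0,-0.1],[0,0,0],[0,0,0],[0,0,0]]' --twist '[[0,0,0],[0,0,0],[0,0,0],[0,0,0]]'

```text
time_s: 8.13
tool_pos: [398.3, 341.0, 79.7]
ee_rot: [3.139, -0.087, -3.127]
contact_force: [-2.4, -1.7, 7.4]
opening: 17.2
grasp_force: 55.0
```

Call:
servo_tool --hand '[255,255,255,255,255,255,255,255]' --travel '[[0.5,0,-0.04],[0.5,0,-0.04],[0.5,0,-0.04],[0.5,0,-0.045],[0.5,0,-0.045],[0.5,0,-0.045],[0.5,0,-0.045],[0.5,0,-0.045]]' --twist '[[0,0,0],[0,0,0],[0,0,0],[0,0,0],[0,0,0],[0,0,0],[0,0,0],[0,0,0]]'

```text
time_s: 8.8
tool_pos: [438.1, 341.0, 76.4]
ee_rot: [3.139, -0.087, -3.127]
contact_force: [-4.0, -0.7, 6.2]
opening: 17.5
grasp_force: 55.0
```

Call:
servo_tool --hand '[255,255,255,255,255,255]' --travel '[[0.4,0,-0.035],[0.4,0,-0.035],[0.4,0,-0.035],[0.4,0,-0.035],[0,0,0],[0,0,0]]' --twist '[[0,0,0],[0,0,0],[0,0,0],[0,0,0],[0,0,0],[0,0,0]]'

```text
time_s: 9.3
tool_pos: [454.6, 341.0, 74.9]
ee_rot: [3.139, -0.086, -3.127]
contact_force: [-1.0, -0.4, 6.2]
opening: 17.4
grasp_force: 55.0
```

Call:
servo_tool --hand '[255,255,255,255]' --travel '[[0.3,0,-0.025],[0.3,0,-0.025],[0,0,0],[0,0,0]]' --twist '[[0,0,0],[0,0,0],[0,0,0],[0,0,0]]'

```text
time_s: 9.63
tool_pos: [460.3, 340.9, 74.4]
ee_rot: [3.139, -0.087, -3.127]
contact_force: [-2.6, -0.1, 5.7]
opening: 17.1
grasp_force: 55.0
```

Run:
```python
from h import *
d=get('top'); im=d['image']; print(robot.observe()['contact_force'])
e=get('scene'); 
a=cv2.resize(im[225:325,130:240],(400,364),interpolation=2); b=cv2.resize(e['image'][195:305,430:530],(400,364),interpolation=2)
cv2.imwrite('pics/c3.png',np.hstack([a,b])[:,:,::-1])
```

```text
[-1.43614979 -0.1045594   6.81409611]
```

View pics/c3.png

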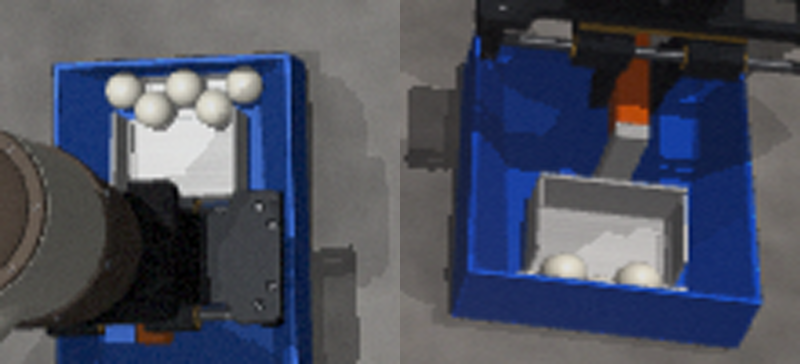

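The crops show two balls plus the middle one already on the nose, with the two outer balls at the nose edges (about columns 123 and 245). I tilt the lip up about the heel with a slight lift, so the balls roll back into the bowl.

Call:
servo_tool --hand '[255,255,255,255,255,255,255,255]' --travel '[[-0.15,0,-0.05],[-0.15,0,-0.05],[-0.18,0,-0.06],[-0.18,0,-0.07],[-0.18,0,-0.08],[-0.2,0,-0.09],[-0.2,0,-0.1],[-0.2,0,-0.1]]' --twist '[[0,-2,0],[0,-2,0],[0,-2,0],[0,-2,0],[0,-2,0],[0,-2,0],[0,-2,0],[0,-2,0]]'

```text
time_s: 10.4
tool_pos: [445.2, 340.6, 66.6]
ee_rot: [-3.14, 0.193, -3.128]
contact_force: [0.6, 0.0, -2.4]
opening: 17.5
grasp_force: 55.0
```

Call:
servo_tool --hand '[255,255,255,255,255,255]' --travel '[[-0.2,0,-0.1],[-0.2,0,-0.1],[0,0,0],[0,0,0],[0,0,0],[0,0,0]]' --twist '[[0,-2,0],[0,-2,0],[0,0,0],[0,0,0],[0,0,0],[0,0,0]]'

```text
time_s: 10.9
tool_pos: [442.5, 341.6, 65.6]
ee_rot: [-3.141, 0.262, -3.131]
contact_force: [0.5, 0.3, -1.8]
opening: 17.5
grasp_force: 55.0
```

Run:
```python
from h import *
d=get('top'); im=d['image']; print(robot.observe()['contact_force'],robot.observe()['tool_pos'])
e=get('scene'); 
a=cv2.resize(im[225:325,130:240],(400,364),interpolation=2); b=cv2.resize(e['image'][195:305,430:530],(400,364),interpolation=2)
cv2.imwrite('pics/c4.png',np.hstack([a,b])[:,:,::-1])
```

```text
[ 0.57183544  0.05968353 -2.80411414] [442.53328375 341.53462861  65.55062376]
```

View pics/c4.png

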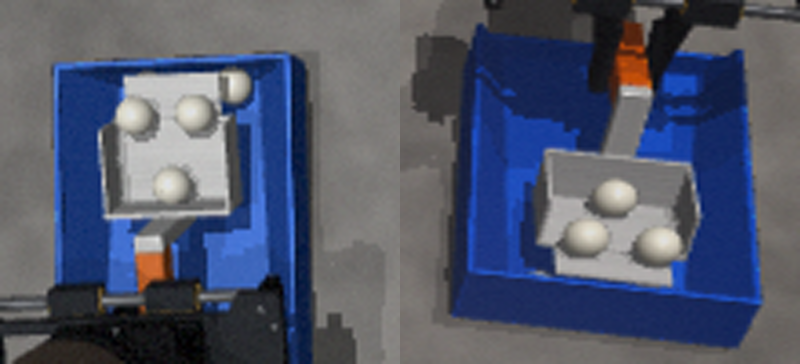

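Call:
servo_tool --hand '[255,255,255,255,255,255,255,255]' --travel '[[-0.1,0,0.3],[-0.1,0,0.5],[-0.1,0,0.7],[0,0,0.8],[0,0,0.8],[0,0,0.8],[0,0,0.8],[0,0,0.8]]' --twist '[[0,-0.5,0],[0,-1,0],[0,-1,0],[0,-1,0],[0,-1,0],[0,-0.5,0],[0,0,0],[0,0,0]]'

```text
time_s: 11.67
tool_pos: [446.4, 339.9, 132.0]
ee_rot: [-3.137, 0.319, -3.118]
contact_force: [-0.1, -0.1, -2.6]
opening: 17.3
grasp_force: 55.0
```

Call:
servo_tool --hand '[255,255,255,255,255,255,255,255]' --travel '[[0,0,0.8],[0,0,0.8],[0,0,0.8],[0,0,0.5],[0,0,0.2],[0,0,0],[0,0,0],[0,0,0]]' --twist '[[0,0,0],[0,0,0],[0,0,0],[0,0,0],[0,0,0],[0,0,0],[0,0,0],[0,0,0]]'

```text
time_s: 12.33
tool_pos: [446.4, 339.7, 161.4]
ee_rot: [-3.135, 0.319, -3.118]
contact_force: [0.9, 0.1, -2.9]
opening: 17.5
grasp_force: 55.0
```

Run:
```python
from h import *
d=get('top'); im=d['image']; print(robot.observe()['contact_force'],robot.observe()['tool_pos'])
e=get('scene'); 
a=cv2.resize(im[225:325,130:240],(400,364),interpolation=2); b=cv2.resize(e['image'][165:305,430:530],(400,364),interpolation=2)
cv2.imwrite('pics/c5.png',np.hstack([a,b])[:,:,::-1])
```

```text
[ 1.15433951 -0.26625519 -2.98748995] [446.40857647 339.70016768 161.40849928]
```

View pics/c5.png

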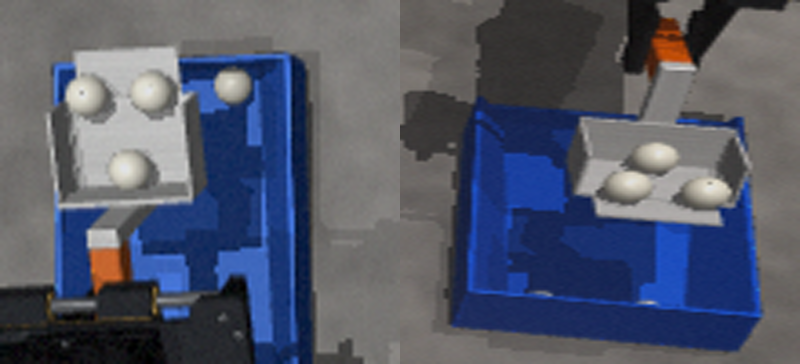

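Run:
```python
from h import *
d=get('top'); im=d['image']; P=cloud(d); s=robot.observe(); print(s['joint_positions'].round(3),s['ee_rot'])
m=(im.min(-1)>110)&(P[...,1]>290)&(P[...,1]<400)&(P[...,0]>480)&(P[...,0]<640)&(P[...,2]>75)
Q=P[m]; best=None; rng=np.random.default_rng(0)
for _ in range(500):
    a=Q[rng.choice(len(Q),3,False)]; n=np.cross(a[1]-a[0],a[2]-a[0]); l=np.linalg.norm(n)
    if l<100: continue
    n/=l; n*=np.sign(n[2]); 
    if n[2]<.8: continue
    k=abs((Q-a[0])@n)<2
    if best is None or k.sum()>best[0]: best=(k.sum(),n,a[0])
k,n,p=best; h=(Q-p)@n; print('normal',n.round(3),'pitch up deg',np.degrees(np.arctan2(-n[0],n[2])).round(1),'roll',np.degrees(np.arctan2(n[1],n[2])).round(1),k,len(Q))
fl=Q[abs(h)<2]; print('floor ext',np.percentile(fl,[1,99],axis=0).round(1))
b=(h>16)&(h<28); lab=np.zeros(m.shape,np.uint8); vv,uu=np.where(m); lab[vv[b],uu[b]]=1
N,L,st,c=cv2.connectedComponentsWithStats(lab)
for i in range(1,N):
    if st[i,4]>8: print('bump',st[i].tolist(),np.nanmean(P[L==i],0).round(1))
```

```text
[ 1.066  0.224 -0.596  0.472 -0.646 -2.978] [-3.13554901  0.31895008 -3.11758643]
normal [-0.294 -0.023  0.956] pitch up deg 17.1 roll -1.4 490 1355
floor ext [[516.  313.1 127.4]
 [592.6 377.1 152.4]]
bump [166, 245, 10, 11, 79] [565.3 325.9 164.6]
bump [148, 246, 10, 11, 70] [564.4 363.7 164.3]
bump [160, 267, 10, 10, 80] [521.9 342.  151.6]
bump [158, 276, 24, 4, 32] [508.8 332.2 148.6]
```

The crop and the depth fit show three balls in the scoop at a tilt of 17°, and the other two in the bin: one at (233,87), one hidden under the scoop. Two of the three sit on the nose, held by the 1 mm step (3 mm floor against 2 mm nose), which needs more than 24° to roll over. Joint 6 is near its limit, so I first yaw about the balls and then tilt further.

Call:
servo_tool --hand '[255,255,255,255,255,255,255,255]' --travel '[[0.01,-0.2,0],[0.02,-0.3,0],[0.03,-0.3,0],[0.04,-0.3,0],[0.05,-0.31,0],[0.06,-0.31,0],[0.07,-0.31,0],[0.08,-0.31,0]]' --twist '[[0,0,1.0],[0,0,1.5],[0,0,1.5],[0,0,1.5],[0,0,1.5],[0,0,1.5],[0,0,1.5],[0,0,1.5]]'

```text
time_s: 13.15
tool_pos: [450.1, 316.1, 161.8]
ee_rot: [-3.136, 0.319, -2.915]
contact_force: [0.4, 0.3, -2.7]
opening: 17.8
grasp_force: 55.0
```

Call:
servo_tool --hand '[255,255,255,255,255,255,255,255]' --travel '[[0.08,-0.31,0],[0.09,-0.31,0],[0.1,-0.31,0],[0.1,-0.31,0],[0.05,-0.15,0],[0,0,0],[0,0,0],[0,0,0]]' --twist '[[0,0,1.5],[0,0,1.5],[0,0,1.5],[0,0,1.5],[0,0,0.8],[0,0,0],[0,0,0],[0,0,0]]'

```text
time_s: 13.82
tool_pos: [454.4, 302.9, 162.0]
ee_rot: [-3.136, 0.32, -2.798]
contact_force: [-0.1, 0.9, -2.7]
opening: 17.5
grasp_force: 55.0
```

```bash
python3 -c "
from h import *
s=robot.observe(); print(s['joint_positions'].round(3),s['ee_rot'],s['tool_pos'])"
```

```text
[ 0.976  0.169 -0.641  0.382 -0.535 -2.512] [-3.13633509  0.31954715 -2.79833798] [454.38441195 302.87580458 162.01767777]
```

Call:
servo_tool --hand '[255,255,255,255,255,255,255,255]' --travel '[[0,0,0.1],[0,0,0],[0,0,0],[0,0,0],[0,0,0],[0,0,0],[0,0,0],[0,0,0]]' --twist '[[0.3,-0.9,0],[0.5,-1.4,0],[0.5,-1.4,0],[0.5,-1.4,0],[0.5,-1.4,0],[0.5,-1.4,0],[0.5,-1.4,0],[0.5,-1.4,0]]'

```text
time_s: 14.48
tool_pos: [456.3, 300.4, 173.4]
ee_rot: [-3.133, 0.496, -2.79]
contact_force: [0.5, 0.2, -3.0]
opening: 17.8
grasp_force: 55.0
```

```bash
cat > bumps.py <<'E'
from h import *
d=get('top'); im=d['image']; P=cloud(d); s=robot.observe(); print(s['joint_positions'].round(3),s['ee_rot'].round(3),s['tool_pos'].round(1))
R=Rn.from_euler('xyz',s['ee_rot']).as_matrix(); X=-R[:,0]; Z=-R[:,2]; Y=-np.cross(X,Z)
o=s['tool_pos']+90*X-54.7*Z   # bowl centre, floor upper face
L=(P-o)@np.stack([X,Y,Z],1)
m=(abs(L[...,0])<44)&(abs(L[...,1])<36)&(L[...,2]>17)&(L[...,2]<30)
# bump tops in scoop frame
l=np.zeros(m.shape,np.uint8); l[m]=1
N,C,st,c=cv2.connectedComponentsWithStats(l)
for i in range(1,N):
    if st[i,4]>12: print('bump n',st[i,4],'x,y,z',np.nanmean(L[C==i],0).round(1))
f=(abs(L[...,0])<40)&(abs(L[...,1])<25)&(abs(L[...,2])<8); print('floor z med',np.nanmedian(L[f][:,2]))
E
python3 bumps.py
```

```text
[ 0.854  0.093 -0.906  1.086 -0.271 -3.097] [-3.137  0.5   -2.796] [457.5 300.9 175.8]
bump n 267 x,y,z [-27.   -0.5  21.5]
floor z med -1.5783090799494282
```

All three balls are now against the back wall of the bowl. Joint 6 is at its edge, so I ease the tilt to about 21°.

Call:
servo_tool --hand '[255,255,255,255,255]' --travel '[[0,0,0],[0,0,0],[0,0,0],[0,0,0],[0,0,0]]' --twist '[[-0.5,1.4,0],[-0.5,1.4,0],[-0.5,1.4,0],[-0.5,1.4,0],[-0.5,1.4,0]]'

```text
time_s: 14.95
tool_pos: [456.7, 303.1, 175.3]
ee_rot: [-3.141, 0.367, -2.797]
contact_force: [0.9, -0.2, -2.4]
opening: 17.5
grasp_force: 55.0
```

```bash
python3 bumps.py
```

```text
[ 0.976  0.139 -0.674  0.459 -0.5   -2.579] [ 3.141  0.368 -2.798] [457.7 304.4 176.1]
bump n 286 x,y,z [-25.7   0.1  21.6]
floor z med -0.48021127480303427
```

Call:
servo_tool --hand '[255,255,255,255,255,255,255,255]' --travel '[[0.1,-0.4,0],[0.3,-1.0,0],[0.4,-1.8,0],[0.4,-2.4,0],[0.4,-2.8,0],[0.4,-2.8,0],[0.4,-2.8,0],[0.4,-2.8,0]]' --twist '[[-0.5,1.4,0],[-0.5,1.4,-1],[-0.5,1.4,-1.8],[-0.4,1.2,-2],[0,0,-2.4],[0,0,-2.4],[0,0,-2.4],[0,0,-2.4]]'

```text
time_s: 15.67
tool_pos: [485.2, 133.0, 175.1]
ee_rot: [-3.137, 0.269, -3.05]
contact_force: [1.2, 0.8, -2.7]
opening: 17.6
grasp_force: 55.0
```

```bash
python3 bumps.py
```

```text
[ 0.673  0.094 -0.642  0.258 -0.632 -2.351] [-3.135  0.265 -3.055] [483.9 129.1 174.3]
bump n 196 x,y,z [-21.9  -6.5  22.1]
bump n 82 x,y,z [-20.7  28.   22.2]
floor z med 0.9902079127154622
```

Call:
servo_tool --hand '[255,255,255,255,255,255,255,255]' --travel '[[0,-0.6,0],[0,-1.2,0],[0,-1.8,0],[0,-2.2,0],[0,-2.2,0],[0,-2.2,0],[0,-2.2,0],[0,-2.2,0]]' --twist '[[0,0,-0.5],[0,0,-1.1],[0,0,-1.6],[0,0,-2],[0,0,-2],[0,0,-2],[0,0,-2],[0,0,-2]]'

```text
time_s: 16.38
tool_pos: [485.3, -12.9, 175.0]
ee_rot: [-3.136, 0.269, 3.005]
contact_force: [-0.2, 0.8, -2.3]
opening: 17.7
grasp_force: 55.0
```

Call:
servo_tool --hand '[255,255,255,255,255,255,255,255]' --travel '[[-0.1,-2.2,0],[-0.1,-2.2,0],[-0.1,-2.2,0],[-0.1,-2.2,0],[-0.1,-2.2,0],[-0.1,-2.2,0],[-0.1,-2.2,0],[-0.1,-2.2,0]]' --twist '[[0,0,-2],[0,0,-2],[0,0,-2],[0,0,-2],[0,0,-2],[0,0,-2],[0,0,-2],[0,0,-2]]'

```text
time_s: 17.05
tool_pos: [477.4, -189.0, 175.0]
ee_rot: [-3.136, 0.269, 2.726]
contact_force: [0.7, 0.4, -3.8]
opening: 17.7
grasp_force: 55.0
```

Call:
servo_tool --hand '[255,255,255,255,255,255,255,255]' --travel '[[-0.3,-2.2,0],[-0.3,-2.2,0],[-0.3,-2.2,0],[-0.3,-2.0,0],[-0.3,-1.5,0],[-0.3,-1.0,0],[-0.3,-0.6,0],[-0.2,-0.4,0]]' --twist '[[0,0,-2],[0,0,-2],[0,0,-2],[0,0,-1.8],[0,0,-1.4],[0,0,-0.9],[0,0,-0.5],[0,0,-0.2]]'

```text
time_s: 17.72
tool_pos: [454.0, -309.6, 174.6]
ee_rot: [-3.135, 0.268, 2.539]
contact_force: [-0.1, 0.4, -2.7]
opening: 17.1
grasp_force: 55.0
```

```bash
python3 bumps.py
```

```text
[-0.251  0.174 -0.511  0.163 -0.642 -2.042] [-3.135  0.268  2.539] [ 453.7 -309.7  174.6]
bump n 263 x,y,z [-23.1   0.5  21.7]
floor z med -0.15570286727870433
```

Call:
servo_tool --hand '[255,255,255,255,255,255,255,255]' --travel '[[-0.3,0.17,0],[-0.6,0.34,0],[-0.9,0.51,0],[-1.0,0.57,0],[-1.0,0.57,0],[-1.0,0.57,-0.1],[-1.0,0.57,-0.2],[-0.8,0.46,-0.3]]' --twist '[[0,0,0],[0,0,0],[0,0,0],[0.3,0.4,0],[0.3,0.4,0],[0.3,0.4,0],[0.3,0.4,0],[0.3,0.4,0]]'

```text
time_s: 18.43
tool_pos: [387.0, -271.1, 168.9]
ee_rot: [-3.138, 0.225, 2.539]
contact_force: [0.2, 0.1, -1.7]
opening: 17.7
grasp_force: 55.0
```

Call:
servo_tool --hand '[255,255,255,255,255,255,255,255]' --travel '[[-0.6,0.34,-0.3],[-0.4,0.23,-0.3],[-0.2,0.11,-0.3],[-0.1,0.06,-0.3],[0,0,-0.2],[0,0,-0.1],[0,0,0],[0,0,0]]' --twist '[[0.4,0.6,0],[0.6,0.8,0],[0.6,0.8,0],[0.6,0.8,0],[0.6,0.8,0],[0,0,0],[0,0,0],[0,0,0]]'

```text
time_s: 19.1
tool_pos: [375.4, -264.6, 153.5]
ee_rot: [-3.14, 0.142, 2.538]
contact_force: [-0.9, -0.1, -2.5]
opening: 17.7
grasp_force: 55.0
```

```bash
python3 bumps.py
python3 - <<'E'
from h import *
d=get('top'); e=get('scene')
a=cv2.resize(d['image'][215:325,420:540],(400,367),interpolation=2); b=cv2.resize(e['image'][120:260,110:260],(400,367),interpolation=2)
cv2.imwrite('pics/c6.png',np.hstack([a,b])[:,:,::-1])
E
```

```text
[-0.221  0.1   -0.613  0.082 -0.729 -2.011] [-3.14   0.142  2.539] [ 375.3 -264.5  153.6]
bump n 237 x,y,z [-23.3   0.7  21.6]
floor z med -0.3406636042061838
```

View pics/c6.png

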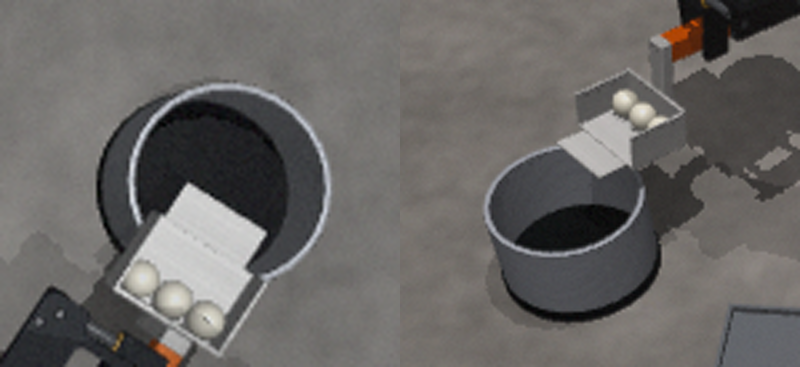

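The crops show three balls at the back of the bowl, around (140–205, 280–320) in the left crop, with the nose inside the jar mouth. I now pour.

Call:
servo_tool --hand '[255,255,255,255,255,255,255,255]' --travel '[[0,0,0],[0,0,0],[0,0,0],[0,0,0],[0.35,-0.24,0.3],[0.35,-0.24,0.3],[0.35,-0.24,0.3],[0.35,-0.24,0.3]]' --twist '[[1.1,1.6,0],[1.1,1.6,0],[1.1,1.6,0],[1.1,1.6,0],[1.4,2.06,0],[1.4,2.06,0],[1.4,2.06,0],[1.4,2.06,0]]'

```text
time_s: 19.92
tool_pos: [389.8, -274.2, 166.2]
ee_rot: [-3.139, -0.167, 2.539]
contact_force: [-0.2, 0.2, -3.3]
opening: 17.2
grasp_force: 55.0
```

Call:
servo_tool --hand '[255,255,255,255,255,255,255,255]' --travel '[[0.35,-0.24,0.3],[0.35,-0.24,0.3],[0.35,-0.24,0.3],[0.35,-0.24,0.3],[0.35,-0.24,0.35],[0.35,-0.24,0.35],[0.35,-0.24,0.4],[0.35,-0.24,0.4]]' --twist '[[1.4,2.06,0],[1.4,2.06,0],[1.4,2.06,0],[1.4,2.06,0],[1.4,2.06,0],[1.4,2.06,0],[1.4,2.06,0],[1.4,2.06,0]]'

```text
time_s: 20.58
tool_pos: [418.1, -293.7, 193.1]
ee_rot: [-3.137, -0.514, 2.538]
contact_force: [0.4, 0.0, -1.7]
opening: 17.5
grasp_force: 55.0
```

Call:
servo_tool --hand '[255,255,255,255,255,255,255,255]' --travel '[[0.35,-0.24,0.4],[0.35,-0.24,0.4],[0.3,-0.2,0.4],[0,0,0],[0,0,0],[0,0,0],[0,0,0],[0,0,0]]' --twist '[[1.4,2.06,0],[1.4,2.06,0],[1.4,2.06,0],[0,0,0],[0,0,0],[0,0,0],[0,0,0],[0,0,0]]'

```text
time_s: 21.25
tool_pos: [427.0, -299.8, 205.3]
ee_rot: [-3.136, -0.644, 2.537]
contact_force: [-0.5, -0.1, -2.2]
opening: 17.5
grasp_force: 55.0
```

```bash
python3 bumps.py
python3 - <<'E'
from h import *
d=get('top'); e=get('scene')
a=cv2.resize(d['image'][215:325,420:540],(400,367),interpolation=2); b=cv2.resize(e['image'][120:260,110:260],(400,367),interpolation=2)
cv2.imwrite('pics/c7.png',np.hstack([a,b])[:,:,::-1])
E
```

```text
[-0.381  0.576  0.174 -0.131 -1.8   -1.78 ] [-3.136 -0.644  2.537] [ 427.1 -299.9  205.3]
floor z med nan
  return np.nanmean(a, axis, out=out, keepdims=keepdims)
```

View pics/c7.png

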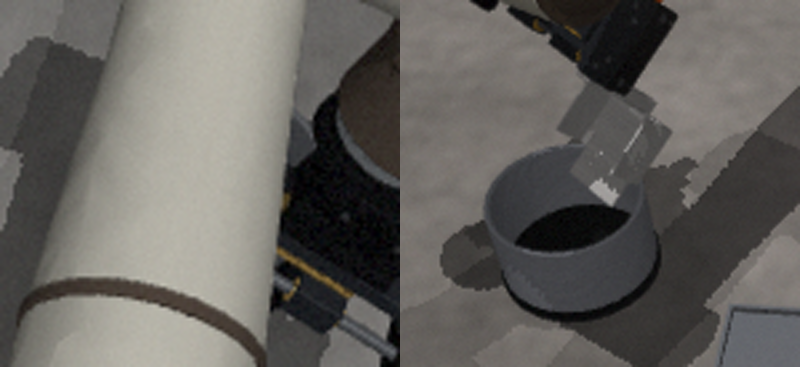

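Call:
servo_tool --hand '[255,255,255,255,255,255,255,255]' --travel '[[0,0,1.5],[0,0,2],[0,0,2],[0,0.5,0.5],[0.5,1,0],[1,1,0],[1,1,0],[1,1,0]]' --twist '[[0,0,0],[0,0,0],[-2.8,-4.1,0],[-3.5,-5.07,0],[-3.5,-5.07,0],[-3.5,-5.07,0],[-3.5,-5.07,0],[-3.5,-5.07,0]]'

```text
time_s: 22.07
tool_pos: [462.5, -254.7, 266.0]
ee_rot: [-3.137, -0.014, 2.537]
contact_force: [-0.7, 1.1, -1.7]
opening: 17.6
grasp_force: 55.0
```

Call:
servo_tool --hand '[255,255,255,255,255,255,255,255]' --travel '[[1,1.5,-0.5],[1,1.8,-1],[1,1.8,-1.5],[1,1.8,-2],[1,1.8,-2],[1,1.8,-2],[0.5,1,-1],[0,0,0]]' --twist '[[0,0,5],[0,0,6],[0,0,6],[0,0,6],[0,0,6],[0,0,5],[0,0,3.4],[0,0,0]]'

```text
time_s: 22.73
tool_pos: [525.8, -138.1, 162.0]
ee_rot: [-3.137, -0.027, -3.089]
contact_force: [-0.4, -0.3, -2.1]
opening: 17.5
grasp_force: 55.0
```

```bash
cat > jar.py <<'E'
from h import *
d=get('top'); P=cloud(d); im=d['image']; s=robot.observe(); print(s['joint_positions'].round(3),s['ee_rot'].round(4),s['tool_pos'].round(1),s['contact_force'].round(1))
hsv=cv2.cvtColor(im,cv2.COLOR_RGB2HSV)
def balls(box,lo=110):
    x0,y0,x1,y1=box; m=((im.min(-1)>lo)&(hsv[...,1]<70)); b=np.zeros(m.shape,np.uint8); b[y0:y1,x0:x1]=m[y0:y1,x0:x1]
    N,C,st,c=cv2.connectedComponentsWithStats(b)
    for i in range(1,N):
        if st[i,4]>15: print(' blob',c[i].round(1),st[i,2:].tolist(),np.nanmedian(P[C==i],0).round(1))
print('bin');balls((152,246,208,332))
r=np.hypot(P[...,0]-508,P[...,1]+356); m=(r<58)&(P[...,2]<50); v,u=np.where(m); print('jar px',m.sum(),'z pct',np.nanpercentile(P[m][:,2],[1,10,50,90,99]).round(1)); 
k=(P[...,2]>18)&m; N,C,st,c=cv2.connectedComponentsWithStats(k.astype(np.uint8))
for i in range(1,N):
    if st[i,4]>10: print(' jar bump',st[i,2:].tolist(),np.nanmedian(P[C==i],0).round(1),'max z',np.nanmax(P[C==i][:,2]).round(1))
# scoop axes in tray
m=cv2.inRange(hsv,np.array([5,150,100]),np.array([16,255,255])); print('orange px',(m>0).sum())
E
python3 jar.py
```

```text
[ 0.043  0.311 -0.264  0.007 -1.021 -1.568] [-3.1358 -0.0247 -3.0919] [ 526.3 -139.2  163.6] [ 0.1  0.2 -2.4]
bin
 blob [170.  249.3] [9, 8, 64] [580.7 363.9  27.4]
 blob [193.1 248.7] [9, 7, 56] [579.9 309.5  27.5]
jar px 1693 z pct [ 6.8  9.3 13.  22.8 31.4]
 jar bump [27, 19, 208] [ 547.6 -384.    26.9] max z 34.7
orange px 37
```

The jar holds a cluster of three balls (208 px, up to 31 mm) and the bin holds the remaining two. I lay the scoop back at its recorded pose.

Call:
servo_tool --hand '[255,255,255,255,255,255,255,255]' --travel '[[0,0.24,-1.5],[0,0,-2],[0,0,-2],[0,0,-2],[0,0,-1.2],[0,0,-0.6],[0,0,-0.3],[0,0,0]]' --twist '[[-0.3,-1.4,0],[0,0,0],[0,0,0],[0,0,0],[0,0,0],[0,0,0],[0,0,0],[0,0,0]]'

```text
time_s: 23.45
tool_pos: [527.4, -138.1, 69.3]
ee_rot: [-3.129, 0.004, -3.094]
contact_force: [-0.1, -0.1, -2.0]
opening: 17.6
grasp_force: 55.0
```

Call:
servo_tool --hand '[255,255,255,255]' --travel '[[0,0,-0.15],[0,0,0],[0,0,0],[0,0,0]]' --twist '[[0,0,0],[0,0,0],[0,0,0],[0,0,0]]'

```text
time_s: 23.78
tool_pos: [527.7, -137.6, 67.9]
ee_rot: [-3.129, 0.005, -3.093]
contact_force: [1.1, -0.1, -0.9]
opening: 17.6
grasp_force: 55.0
```

Call:
servo_tool --hand '[255,255,255,255,255]' --travel '[[0,0,-0.2],[0,0,-0.15],[0,0,-0.1],[0,0,0],[0,0,0]]' --twist '[[0.7,0,0],[0,0,0],[0,0,0],[0,0,0],[0,0,0]]'

```text
time_s: 24.2
tool_pos: [527.2, -137.6, 62.6]
ee_rot: [-3.142, 0.004, -3.093]
contact_force: [-0.3, 0.2, -1.7]
opening: 17.8
grasp_force: 55.0
```

Call:
servo_tool --hand '[255,255,255,255]' --travel '[[0,0,-0.1],[0,0,0],[0,0,0],[0,0,0]]' --twist '[[0,0,0],[0,0,0],[0,0,0],[0,0,0]]'

```text
time_s: 24.53
tool_pos: [527.3, -137.6, 61.8]
ee_rot: [-3.142, 0.004, -3.093]
contact_force: [-0.4, 0.2, -1.8]
opening: 17.5
grasp_force: 55.0
```

Call:
servo_tool --hand '[255,255,255]' --travel '[[0,0,-0.1],[0,0,0],[0,0,0]]' --twist '[[0,0,0],[0,0,0],[0,0,0]]'

```text
time_s: 24.78
tool_pos: [527.3, -137.7, 61.3]
ee_rot: [-3.141, 0.004, -3.093]
contact_force: [-2.2, 1.3, 4.2]
opening: 17.4
grasp_force: 55.0
```

Call:
servo_tool --hand '[255,255,255]' --travel '[[0,0,-0.1],[0,0,0],[0,0,0]]' --twist '[[0,0,0],[0,0,0],[0,0,0]]'

```text
time_s: 25.03
tool_pos: [527.1, -137.8, 61.1]
ee_rot: [-3.141, 0.004, -3.093]
contact_force: [-4.4, 1.0, 9.7]
opening: 17.5
grasp_force: 55.0
```

Call:
servo_tool --hand '[0,0,0,0,0,0,0,0]' --travel '[[0,0,0],[0,0,0],[0,0,0],[0,0,0],[0,0,0],[0,0,0.5],[0,0,1.5],[0,0,2.5]]' --twist '[[0,0,0],[0,0,0],[0,0,0],[0,0,0],[0,0,0],[0,0,0],[0,0,0],[0,0,0]]'

```text
time_s: 25.7
tool_pos: [525.4, -137.5, 103.1]
ee_rot: [3.141, -0.002, -3.094]
contact_force: [-0.2, 1.4, -0.8]
opening: 62.7
grasp_force: 0.0
```

Call:
servo_tool --hand '[0,0,0,0]' --travel '[[0,0,2.5],[0,0,2],[0,0,0],[0,0,0]]' --twist '[[0,0,0],[0,0,0],[0,0,0],[0,0,0]]'

```text
time_s: 26.03
tool_pos: [528.0, -137.6, 151.3]
ee_rot: [3.142, 0.007, -3.093]
contact_force: [0.2, -0.2, -0.1]
opening: 85.1
grasp_force: 0.0
```

Run:
```python
from h import *
s=robot.observe(); print(s['tool_pos'],s['ee_rot'],s['opening'],s['joint_positions'].round(2))
d=get('wrist'); hsv=cv2.cvtColor(d['image'],cv2.COLOR_RGB2HSV); P=cloud(d)
m=cv2.inRange(hsv,np.array([5,150,100]),np.array([16,255,255])); m[~((P[...,2]>80)&(P[...,2]<100))]=0
Q=P[m>0]; print('handle',cv2.minAreaRect(Q[:,:2].astype(np.float32)),'plane slope',np.linalg.lstsq(np.c_[Q[:,:2]-Q[:,:2].mean(0),np.ones(len(Q))],Q[:,2],rcond=None)[0])
d=get('top'); P=cloud(d); m=(P[...,0]>590)&(P[...,0]<670)&(abs(P[...,1]+131)<25)&(P[...,2]<22); Q=P[m]
print('bowl floor plane',len(Q),np.linalg.lstsq(np.c_[Q[:,:2]-Q[:,:2].mean(0),np.ones(len(Q))],Q[:,2],rcond=None)[0])
```

```text
[ 527.98944072 -137.55823817  151.25568365] [ 3.14152882  0.0073614  -3.09318656] 85.09142655923912 [ 0.04  0.31 -0.3  -0.   -0.96 -1.56]
handle ((523.4794311523438, -139.78695678710938), (70.29661560058594, 17.54482650756836), 2.7256245613098145) plane slope [ 9.85325577e-03 -6.41206291e-03  8.98115152e+01]
bowl floor plane 450 [-4.82617554e-02 -1.78314267e-03  6.80134896e+00]
```

Call:
servo_tool --hand '[0,0,0,0,0,0,0,0]' --travel '[[0.85,2.67,0],[0.85,2.67,0],[0.85,2.67,0],[0.85,2.67,0],[0.85,2.67,0],[0.85,2.67,0],[0.85,2.67,0],[0.85,2.67,0]]' --twist '[[0,0,-2.7],[0,0,-2.7],[0,0,-2.7],[0,0,-2.7],[0,0,-2.7],[0,0,-2.7],[0,0,-2.7],[0,0,-2.7]]'

```text
time_s: 26.8
tool_pos: [594.7, 77.1, 148.1]
ee_rot: [-3.14, 0.001, 2.811]
contact_force: [1.1, 0.2, -0.7]
opening: 87.0
grasp_force: 0.0
```

Call:
servo_tool --hand '[0,0,0,0,0]' --travel '[[0.85,2.67,0],[0.85,2.67,0],[0,0,0],[0,0,0],[0,0,0]]' --twist '[[0,0,-2.7],[0,0,-2.7],[0,0,0],[0,0,0],[0,0,0]]'

```text
time_s: 27.22
tool_pos: [611.3, 128.9, 148.3]
ee_rot: [-3.139, 0.002, 2.719]
contact_force: [-0.3, -0.6, -0.5]
opening: 87.0
grasp_force: 0.0
```

```bash
python3 - <<'E'
from h import *
s=robot.observe(); print(s['tool_pos'],s['ee_rot'],s['joint_positions'].round(2))
d=get('wrist'); hsv=cv2.cvtColor(d['image'],cv2.COLOR_RGB2HSV); P=cloud(d)
m=cv2.inRange(hsv,np.array([0,150,60]),np.array([5,255,255]))|cv2.inRange(hsv,np.array([170,150,60]),np.array([180,255,255])); m[~((P[...,2]>43)&(P[...,2]<56))]=0
Q=P[m>0]; v,u=np.where(m>0); print(u.min(),u.max(),v.min(),v.max()); print('knob',cv2.minAreaRect(Q[:,:2].astype(np.float32)),np.median(Q[:,2]))
w=(d['image'].min(-1)>120)&(P[...,2]>10)&(P[...,2]<20); W=P[w][:,:2].astype(np.float32); print('disc',cv2.minEnclosingCircle(W),len(W))
E
python3 jar.py
```

```text
[611.34659598 128.88795817 148.31287672] [-3.13925399e+00  1.84742979e-03  2.71933511e+00] [ 0.47  0.44 -0.1   0.   -1.03 -2.46]
74 342 0 278
knob ((529.477294921875, 106.00717163085938), (230.88851928710938, 51.870880126953125), 14.221319198608398) 48.99770257233578
disc ((551.9503173828125, 124.85334777832031), 236.3872528076172) 14725
[ 0.467  0.441 -0.097  0.003 -1.032 -2.463] [-3.1403e+00  2.8000e-03  2.7180e+00] [611.6 128.3 149.1] [-0.   0.6 -0.3]
bin
 blob [171.5 293.9] [54, 86, 3265] [465.  224.7 548.8]
 blob [197.9 247.6] [16, 6, 56] [539.3 199.7 478.3]
jar px 1690 z pct [ 6.7  9.3 13.1 23.1 31.5]
 jar bump [27, 19, 215] [ 547.5 -383.9   26.7] max z 35.3
orange px 297
```

Run:
```python
from h import *
s=robot.observe(); print(s['tool_pos'],s['ee_rot'])
d=get('wrist'); hsv=cv2.cvtColor(d['image'],cv2.COLOR_RGB2HSV); P=cloud(d)
m=cv2.inRange(hsv,np.array([0,150,60]),np.array([5,255,255]))|cv2.inRange(hsv,np.array([170,150,60]),np.array([180,255,255])); r=np.hypot(P[...,0]-612,P[...,1]-129)
m[~((P[...,2]>45)&(P[...,2]<54)&(r<45))]=0
Q=P[m>0]; v,u=np.where(m>0); print(u.min(),u.max(),v.min(),v.max()); print('knob',cv2.minAreaRect(Q[:,:2].astype(np.float32)),np.median(Q[:,2]))
```

```text
[611.61450345 128.26688885 149.11815103] [-3.14032444e+00  2.83509762e-03  2.71803183e+00]
308 342 192 277
knob ((614.0159301757812, 127.25300598144531), (22.74324607849121, 58.53073501586914), 65.43222045898438) 49.077104433126124
```

Call:
servo_tool --hand '[0,0,0,0,0,0,0,0]' --travel '[[0.15,0,-2.5],[0,0,-2.5],[0,0,-2.5],[0,0,-2.5],[0,0,-1.5],[0,0,-1],[0,0,-0.3],[0,0,0]]' --twist '[[0,0,-0.3],[0,0,0],[0,0,0],[0,0,0],[0,0,0],[0,0,0],[0,0,0],[0,0,0]]'

```text
time_s: 28.03
tool_pos: [613.7, 128.8, 21.5]
ee_rot: [-3.141, 0.004, 2.713]
contact_force: [-0.6, 0.4, -0.9]
opening: 87.5
grasp_force: 0.0
```

Call:
servo_tool --hand '[255,255,255,255,255,255,255,255]' --travel '[[0,0,0],[0,0,0],[0,0,0],[0,0,0],[0,0,0],[0,0,0],[0,0,0],[0,0,0]]' --twist '[[0,0,0],[0,0,0],[0,0,0],[0,0,0],[0,0,0],[0,0,0],[0,0,0],[0,0,0]]'

```text
time_s: 28.7
tool_pos: [613.7, 129.4, 21.8]
ee_rot: [3.142, 0.004, 2.714]
contact_force: [-0.3, -0.1, -0.3]
opening: 41.3
grasp_force: 0.0
```

Call:
servo_tool --hand '[255,255,255,255,255,255]' --travel '[[0,0,0],[0,0,0],[0,0,0],[0,0,0],[0,0,0],[0,0,0]]' --twist '[[0,0,0],[0,0,0],[0,0,0],[0,0,0],[0,0,0],[0,0,0]]'

```text
time_s: 29.2
tool_pos: [613.6, 129.3, 21.7]
ee_rot: [-3.141, 0.004, 2.714]
contact_force: [-0.4, 0.6, -0.0]
opening: 23.4
grasp_force: 55.0
```

Call:
servo_tool --hand '[255,255,255,255,255,255,255,255]' --travel '[[0,0,0.5],[0,0,1.5],[0,0,2.5],[0,0,3],[0,0,3],[0,0,2],[0,0,1],[0,0,0.5]]' --twist '[[0,0,0],[0,0,0],[0,0,0],[0,0,0],[0,0,0],[0,0,0],[0,0,0],[0,0,0]]'

```text
time_s: 29.87
tool_pos: [613.9, 129.6, 163.2]
ee_rot: [3.14, 0.005, 2.713]
contact_force: [-0.7, 0.2, -3.3]
opening: 23.7
grasp_force: 55.0
```

Call:
servo_tool --hand '[255,255,255,255,255,255,255,255]' --travel '[[-0.22,-1,0],[-0.43,-2,0],[-0.63,-2.9,0],[-0.63,-2.9,0],[-0.63,-2.9,0],[-0.63,-2.9,0],[-0.63,-2.9,0],[-0.63,-2.9,0]]' --twist '[[0,0,0],[0,0,0],[0,0,0],[0,0,0],[0,0,0],[0,0,0],[0,0,0],[0,0,0]]'

```text
time_s: 30.53
tool_pos: [567.1, -76.4, 159.3]
ee_rot: [-3.139, -0.001, 2.713]
contact_force: [0.9, -0.3, -3.1]
opening: 23.6
grasp_force: 55.0
```

Call:
servo_tool --hand '[255,255,255,255,255,255,255,255]' --travel '[[-0.63,-2.9,0],[-0.63,-2.9,0],[-0.63,-2.9,0],[-0.63,-2.9,0],[-0.63,-2.9,0],[-0.63,-2.9,0],[-0.63,-2.9,0],[-0.63,-2.9,0]]' --twist '[[0,0,0],[0,0,0],[0,0,0],[0,0,0],[0,0,0],[0,0,0],[0,0,0],[0,0,0]]'

```text
time_s: 31.2
tool_pos: [516.6, -307.7, 159.1]
ee_rot: [-3.142, -0.001, 2.713]
contact_force: [0.1, 0.4, -3.9]
opening: 23.8
grasp_force: 55.0
```

Call:
servo_tool --hand '[255,255,255,255,255]' --travel '[[-0.54,-2.5,0],[-0.33,-1.5,0],[-0.2,-1.0,0],[0,0,0],[0,0,0]]' --twist '[[0,0,0],[0,0,0],[0,0,0],[0,0,0],[0,0,0]]'

```text
time_s: 31.62
tool_pos: [507.3, -356.4, 160.2]
ee_rot: [3.141, 0.001, 2.712]
contact_force: [-0.2, 0.3, -3.5]
opening: 23.5
grasp_force: 55.0
```

Run:
```python
from h import *
d=get('top'); P=cloud(d); im=d['image'];s=robot.observe(); print(s['tool_pos'],s['ee_rot'],s['joint_positions'].round(2))
z0=s['tool_pos'][2]-21.7+15
m=(abs(P[...,2]-z0)<8)&(np.hypot(P[...,0]-508,P[...,1]+356)<90); Q=P[m]; print(len(Q),'plane',np.linalg.lstsq(np.c_[Q[:,:2]-[508,-356],np.ones(len(Q))],Q[:,2],rcond=None)[0],'exp z',z0)
c=cv2.minEnclosingCircle(Q[:,:2].astype(np.float32)); print(c)
d=get('scene'); P=cloud(d); m=(abs(P[...,2]-z0)<8)&(np.hypot(P[...,0]-508,P[...,1]+356)<90); Q=P[m]; print(len(Q),cv2.minEnclosingCircle(Q[:,:2].astype(np.float32)))
```

```text
[ 507.75399114 -355.90367827  160.59826003] [3.14120178e+00 1.65268349e-03 2.71348919e+00] [-0.35  0.42 -0.09 -0.   -1.05 -1.65]
694 plane [-7.52012809e-03  4.52586396e-03  1.53663850e+02] exp z 153.8982600325674
((473.1327819824219, -357.1992492675781), 46.86943817138672)
1572 ((507.51641845703125, -352.7308654785156), 72.06739807128906)
```

Call:
servo_tool --hand '[255,255,255,255,255,255,255,255]' --travel '[[0,0,-1],[0,0,-1.5],[0,0,-1.5],[0,0,-1],[0,0,-0.4],[0,0,-0.2],[0,0,-0.2],[0,0,0]]' --twist '[[0,0,0],[0,0,0],[0,0,0],[0,0,0],[0,0,0],[0,0,0],[0,0,0],[0,0,0]]'

```text
time_s: 32.38
tool_pos: [508.7, -356.6, 104.1]
ee_rot: [-3.142, 0.005, 2.714]
contact_force: [0.7, -0.3, -3.6]
opening: 23.7
grasp_force: 55.0
```

Call:
servo_tool --hand '[255,255,255,255]' --travel '[[0,0,-0.15],[0,0,0],[0,0,0],[0,0,0]]' --twist '[[0,0,0],[0,0,0],[0,0,0],[0,0,0]]'

```text
time_s: 32.72
tool_pos: [508.5, -356.7, 102.7]
ee_rot: [-3.142, 0.005, 2.714]
contact_force: [-0.8, 0.0, -3.5]
opening: 23.4
grasp_force: 55.0
```

Underside is now about 81 mm, inside the mouth without contact. I continue to the seat.

Call:
servo_tool --hand '[255,255,255,255]' --travel '[[0,0,-0.15],[0,0,-0.15],[0,0,0],[0,0,0]]' --twist '[[0,0,0],[0,0,0],[0,0,0],[0,0,0]]'

```text
time_s: 33.05
tool_pos: [508.2, -356.6, 99.1]
ee_rot: [-3.142, 0.004, 2.714]
contact_force: [-0.2, 0.0, -3.5]
opening: 23.6
grasp_force: 55.0
```

Call:
servo_tool --hand '[255,255,255,255]' --travel '[[0,0,-0.1],[0,0,0],[0,0,0],[0,0,0]]' --twist '[[0,0,0],[0,0,0],[0,0,0],[0,0,0]]'

```text
time_s: 33.38
tool_pos: [508.5, -356.7, 98.7]
ee_rot: [-3.141, 0.005, 2.714]
contact_force: [-0.9, 0.8, 0.6]
opening: 23.6
grasp_force: 55.0
```

Contact came at exactly the expected seat height of 98.7 mm. I press slightly, release and withdraw.

Call:
servo_tool --hand '[255,255,0,0,0,0,0,0]' --travel '[[0,0,-0.05],[0,0,0],[0,0,0],[0,0,0],[0,0,0],[0,0,0],[0,0,0],[0,0,0]]' --twist '[[0,0,0],[0,0,0],[0,0,0],[0,0,0],[0,0,0],[0,0,0],[0,0,0],[0,0,0]]'

```text
time_s: 34.05
tool_pos: [508.4, -356.7, 97.6]
ee_rot: [-3.142, 0.004, 2.714]
contact_force: [0.3, 0.4, 0.4]
opening: 55.9
grasp_force: 0.0
```

Call:
servo_tool --hand '[0,0,0,0,0,0,0,0]' --travel '[[0,0,0.5],[0,0,1.5],[0,0,3],[0,0,3],[0,0,3],[-1,-2,2],[-1.5,-3,1],[-1.5,-3,0]]' --twist '[[0,0,0],[0,0,0],[0,0,0],[0,0,0],[0,0,0],[0,0,0],[0,0,0],[0,0,0]]'

```text
time_s: 34.72
tool_pos: [469.6, -437.9, 242.5]
ee_rot: [-3.14, 0.012, 2.716]
contact_force: [0.7, -1.0, 0.1]
opening: 86.8
grasp_force: 0.0
```

Call:
servo_tool --hand '[0,0,0,0,0,0,0,0]' --travel '[[-2.5,-2.5,0],[-2.5,-2.5,0],[-2.5,-2.5,0],[-2.5,-2.5,0],[-1,-1,0],[0,0,0],[0,0,0],[0,0,0]]' --twist '[[0,0,0],[0,0,0],[0,0,0],[0,0,0],[0,0,0],[0,0,0],[0,0,0],[0,0,0]]'

```text
time_s: 35.38
tool_pos: [359.0, -546.1, 237.9]
ee_rot: [3.141, 0.004, 2.714]
contact_force: [-0.2, -0.7, -0.8]
opening: 87.3
grasp_force: 0.0
```

```bash
python3 - <<'E'
from h import *
d=get('top'); P=cloud(d); im=d['image']; s=robot.observe(); print(s['tool_pos'],s['joint_positions'].round(2))
r=np.hypot(P[...,0]-508,P[...,1]+356); m=(r<66)&(r>32)&(P[...,2]>70)&(P[...,2]<110); Q=P[m]; print('lid plane',len(Q),np.linalg.lstsq(np.c_[Q[:,:2]-[508,-356],np.ones(len(Q))],Q[:,2],rcond=None)[0])
m=(r<80)&(P[...,2]>82)&(P[...,2]<100);print(cv2.minEnclosingCircle(P[m][:,:2].astype(np.float32)))
e=get('scene'); cv2.imwrite('pics/end.png',np.vstack([cv2.resize(im[110:350],(800,300)),cv2.resize(e['image'][130:400],(800,300))])[:,:,::-1])
E
python3 jar.py|sed -n 2,5p
```

```text
[ 359.28786248 -545.87482114  237.91199678] [-0.74  0.42  0.11 -0.   -1.25 -1.25]
lid plane 2126 [-6.42862303e-04 -9.46299674e-04  9.23882443e+01]
((508.1274108886719, -355.4824523925781), 70.32023620605469)
bin
 blob [170.  249.3] [9, 8, 64] [580.4 363.   28.2]
 blob [193.2 248.7] [10, 7, 57] [580.1 310.   27.6]
jar px 0 z pct nan
  return np.nanmean(a, axis, out=out, keepdims=keepdims)
```

View pics/end.png

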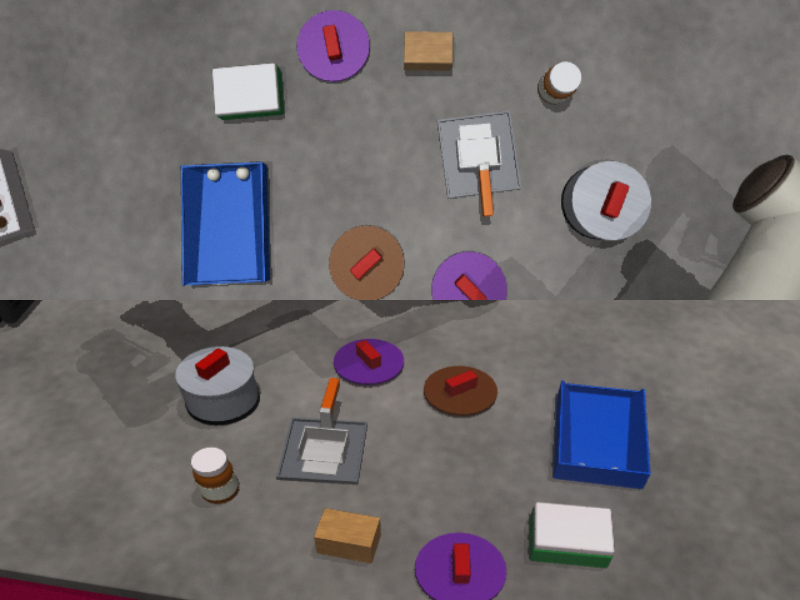

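The picture shows the lid level on the jar (top 92.4 mm, centred), the scoop flat in its tray and two balls in the bin. The bystanders are untouched. I hand the job in.

```bash
python3 -c "
from cell import robot
print(robot.job_done())"
```

```text
the job is handed in; nothing more can be done
None
```

The job is handed in at about 35 s: three balls are in the jar, two stayed in the bin, the empty scoop lies flat in its tray, and the lid sits level on the rim.

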